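# Stand the blue measuring cylinder on the balance

## Task

Put the measuring cylinder with the blue stopper and foot on the balance: stand it upright in the middle of the pan, its foot inside the white ring. It is top-heavy, so carry it upright, and lower it until it stands on the pan before letting go. Leave the red and the white measuring cylinders standing where they are.

Things in the scene. Friction and masses are not known exactly. Their poses are not given: they have to be found in the camera images.
- blue_cylinder_mid (a point): Loose measuring cylinder, 200 mm tall, 0.3 kg, top-heavy (centre of mass 130 mm up). Blue foot: 60 mm diameter, 12 high; clear tube: 30 mm diameter; fixed heavy blue stopper: 36 mm diameter, from 160 to 200 mm up. Point: on its axis, 100 mm above the underside; z up. This is the one to move.
- red_cylinder_mid (a point): Loose measuring cylinder, 200 mm tall, 0.3 kg, top-heavy (centre of mass 130 mm up). Red foot: 60 mm diameter, 12 high; clear tube: 30 mm diameter; fixed heavy red stopper: 36 mm diameter, from 160 to 200 mm up. Point: on its axis, 100 mm above the underside; z up. A bystander.
- white_cylinder_mid (a point): Loose measuring cylinder, 200 mm tall, 0.3 kg, top-heavy (centre of mass 130 mm up). White foot: 60 mm diameter, 12 high; clear tube: 30 mm diameter; fixed heavy white stopper: 36 mm diameter, from 160 to 200 mm up. Point: on its axis, 100 mm above the underside; z up. A bystander.
- pan (a point): Centre of the top of the fixed white balance's pan: a rigid level teal square of 150 mm, 75 mm above the bench, with a white ring (inner diameter 100 mm) about this point. Housing 250 x 170 mm, 54 high; x points from its display to the pan. Cylinders and a 130 mm amber bottle stand left and right of it, which where varies; from each the straight way to the pan is free.
Things that resemble listed ones, but are neither listed nor needed, are in the scene too. Leave any purple look-alike of the part that bears blue_cylinder_mid alone.

How it is judged:
By the outcome, as a careful person would: the job done as asked, in the order asked, and still so for the second after the job is handed in, with the robot touching nothing.
It also fails if it takes over 48 s, if anything falls off the work surface, if the arm or the gripper's body presses on something with over 40 N, if the wrist force passes 120 N, or if a joint passes its speed limit or range.

## Robot

A 6-joint arm with a two-finger parallel gripper is mounted at the origin on the work surface. World frame = base frame: x ahead of the robot, y to its left, z up, the work surface at z = 0. Lengths are in mm, angles in rad, forces in N, time in s.
With the tool pointing down it reaches from about 325 to 775 mm from the base axis. Payload 5.5 kg.
Tool frame: the origin (TCP) lies midway between the tips of the shut fingers; the grasp point (between the pads) lies hold_point_z behind it (hold_point_z is the distance from the TCP to the grasp point, in mm); y points along the fingers, x is the direction in which the jaws open and shut, and the axes are right-handed (so a half turn about y gives the same grasp; the last joint's range is limited). The gripper opens to 85 mm and grips with 20 to 120 N. Pads are 22 mm wide; open, the fingers measure 114 mm over their backs; the gripper's body (76 mm by 85 mm) begins 54 mm behind the grasp point. The pads swing forward as they close: fully open they stand 13 mm farther back than shut.
Start: joints at [1.231, 0.091, 1.231, -0, 1.82, -0.057], TCP at [167.431, 576.18, 231.275] pointing down, gripper open.
Joint ranges: [-2.87, 2.87], [-0.86, 2.18], [0.17, 2.46], [-1.51, 4.65], [0.06, 2.69], [-2.65, 2.65]. Speed limits (rad/s): [2.57, 2.57, 3.01, 3.14, 3.14, 3.14].

## Interface

Orientations are given as a unit quaternion [w, x, y, z].
In Python, from plant import * gives the robot as it stands.
- The arm moves only by the tool carry_out, never from a script. Its argument "steps" is one flat list of numbers, 7 for each row, row after row: the shift along the tool's x, y, z in mm, then the turn, a rotation vector about the tool's x, y, z in rad, then the opening in per cent of the stroke, from 0 (shut) to 100 (fully open). In form: [dx, dy, dz, wx, wy, wz, claw, dx, dy, dz, wx, wy, wz, claw, ...]. A call has 1 to 5 rows; each row shifts and turns the commanded pose from where the row before left it, along the tool's axes as they then stand; what a row does not reach is not made up. A row lasts 1/12 s, in which the tool goes at most 41.7 mm and 7.16 degrees, less where a joint would pass 70% of its speed; a pose out of reach is approached as far as the arm can. A call is refused whole if a number of a shift passes 41.7 or a number of a turn 0.125, either way. A call with a gripper value outside its range is refused whole. The fingers move at their own pace and stop on an object; "force" is the grip in N (left out, the last holds). Time passes only in rows, so rows that do not move let the fingers close. It gives the time, the measured TCP pose, the force and the opening at its end, in the units of the state.
- observe(): the state, without advancing time (a new reading comes with each control period).
- camera(name): name is "side" or "top" or "wrist"; returns a dict with "image" (420x560x3 uint8, red, green, blue), "depth" (420x560 float32, mm along the optical axis (not along the pixel's ray), 0 where there is no reading), "fov_y" (degrees; the focal length in pixels is half the picture's height over the tangent of half this angle, whatever the lens; pixels are square), "cx", "cy" (the principal point, pixels), "R" (3x3) and "t" (3): a world point X has camera coordinates R X + t; the wrist camera has in their place "mount" (4x4, takes a point from camera to tool coordinates, whose origin is the TCP and whose axes are the tool frame's). Camera axes: x right, y down, z forward; pixel columns grow to the right and rows downward; lengths in mm; the calibration is good to about 2 mm. The wrist camera is an equidistant fisheye: a pixel r from the principal point sees the ray r / f radians off the axis. A picture is of the moment at which its call begins: read the wrist's pose just before it.
- hand_in(): hands the job in, once; it reports no verdict.
Trained networks look in the newest picture that a camera, given by its name, has taken for a name from the list of things; names that differ only in an ending like _2 or _b are one class to them, and where a whole thing is asked for, a point or a joint stands for the part that bears it (a point fixed in the world has none). Each returns a list of dicts, best first, with "conf" (0 to 1); they miss things now and then, are a little off and sometimes report something else, mostly with a low value. They report only what shows in the picture. A call takes as long as a camera call. They do not tell look-alikes from the thing itself.
- boxes_of(camera, query): "bbox" ([left, top, right, bottom] in pixels, round what is visible of it).
- tip_of(camera, query): "pixel" ([column, row] in pixels: a listed point, or the origin of a listed thing).
The state is a dict: "clock": time; "joint_positions": joint angles; "joint_vel": joint speeds; "effort": joint torques, N m; "position": TCP position; "orientation": TCP orientation; "ft_force": force on the tool from outside, world axes, zero at the start; "moment": the same for the moment, N m; "finger_gap": finger opening in mm.
Only numpy, scipy, OpenCV 4.12 (cv2) and the standard library are available. Lean on these libraries where they do the work, as an engineer would, in place of code of your own. Each camera call takes 0.05 s, during which the arm holds its last target. There are 200 camera calls.

## Working session

There is one attempt and no reset: what is moved stays moved. The work goes in short steps, Python scripts to look and compute and a tool call to move; the robot and the scene stay as the last step left them, time stands still between calls to the robot, and variables do not carry over. Pictures are saved under pics/ and viewed, about 8 in all and at most 12, crops included, and the job is handed in when it is done.

Besides the shell and the picture viewer there is one more tool, called after "Call:" as a command line: name --argument value ..., lists and objects as JSON in quotes. carry_out: Moves the arm, as the interface text tells. Its arguments: {"type":"object","properties":{"steps":{"type":"array","items":{"type":"number"}},"force":{"type":"number"}},"required":["steps"]}

```bash
mkdir -p pics
cat > h.py <<'E'
from plant import *
import numpy as np, cv2
def f_of(c): return c["image"].shape[0]/2/np.tan(np.radians(c["fov_y"])/2)
def world(c,u,v,d=None,z=None):
    f=f_of(c); r=np.array([(u-c["cx"])/f,(v-c["cy"])/f,1.])
    R=np.array(c["R"]);t=np.array(c["t"])
    if z is not None:
        o=-R.T@t; w=R.T@r; return o+w*(z-o[2])/w[2]
    return R.T@(r*d-t)
def save(img,n): cv2.imwrite("pics/"+n,cv2.cvtColor(img,cv2.COLOR_RGB2BGR))
E
python3 - <<'E'
from h import *
s=observe(); print(s["position"],s["orientation"],s["clock"],s["finger_gap"])
ims=[]
for n in ("top","side"):
    c=camera(n); ims.append(c["image"]); save(c["image"],n+".png")
    np.savez(n+".npz",**c)
    R=np.array(c["R"]);print(n,"cam at",-R.T@np.array(c["t"]))
    for q in ("blue_cylinder_mid","red_cylinder_mid","white_cylinder_mid","pan"):
        for d in tip_of(n,q)[:3]:
            u,v=d["pixel"]; z=75 if q=="pan" else 100
            print(n,q,round(d["conf"],2),np.round([u,v]),np.round(world(c,u,v,z=z)))
        print([ (np.round(b["bbox"]),round(b["conf"],2)) for b in boxes_of(n,q)[:3]])
E
```

```text
[167.32658882 575.8949904  230.11960658] [-0.56507902  0.56585613  0.42397309 -0.42513452] 0.0 85.6105453426199
top cam at [355.07399292  51.01136532 865.49424237]
top blue_cylinder_mid 0.8 [106. 191.] [546. 408. 100.]
top blue_cylinder_mid 0.74 [163. 161.] [608. 302. 100.]
[(array([ 73., 168., 140., 217.]), 0.62), (array([133., 137., 194., 192.]), 0.56)]
top red_cylinder_mid 0.85 [472. 160.] [ 615. -301.  100.]
[(array([442., 132., 510., 188.]), 0.87)]
top white_cylinder_mid 0.66 [210. 251.] [432. 200. 100.]
[(array([188., 234., 235., 271.]), 0.7)]
top pan 0.92 [308. 197.] [544.  17.  75.]
top pan 0.59 [211. 249.] [439. 203.  75.]
[(array([261., 155., 360., 281.]), 0.81)]
side cam at [ 228.00521605 -609.0498386   547.42396475]
side blue_cylinder_mid 0.85 [267. 150.] [593. 282. 100.]
side blue_cylinder_mid 0.56 [235. 134.] [554. 417. 100.]
[(array([261., 110., 280., 185.]), 0.87), (array([226.,  98., 248., 173.]), 0.85)]
side red_cylinder_mid 0.66 [440. 295.] [ 618. -304.  100.]
[(array([410., 238., 466., 361.]), 0.87), (array([259., 112., 281., 184.]), 0.63)]
side white_cylinder_mid 0.68 [270. 149.] [600. 282. 100.]
side white_cylinder_mid 0.57 [216. 176.] [433. 209. 100.]
[(array([204., 136., 234., 221.]), 0.7)]
side pan 0.76 [301. 216.] [548.  10.  75.]
[(array([215., 192., 358., 290.]), 0.85)]
```

View pics/top.png

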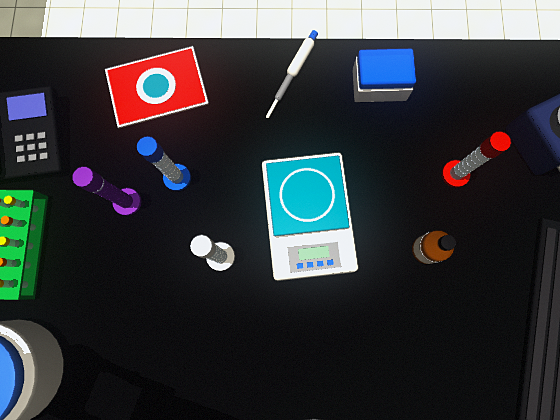

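View pics/side.png

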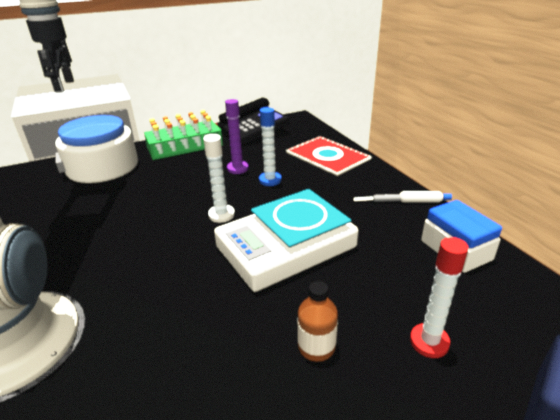

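Run:
```python
from h import *
ld=lambda n:dict(np.load(n+".npz"))
T=ld("top");S=ld("side")
def cent(c,box,fn):
    l,t,r,b=box; m=fn(cv2.cvtColor(c["image"],cv2.COLOR_RGB2HSV)[t:b,l:r].astype(int)); 
    n,_,st,ce=cv2.connectedComponentsWithStats(m.astype(np.uint8))
    return [(ce[i]+[l,t],st[i].tolist()) for i in range(1,n) if st[i][4]>40]
blue=lambda h:(abs(h[...,0]-110)<12)&(h[...,1]>120)&(h[...,2]>60)
for ce,st in cent(T,(125,125,205,200),blue): print("top blue",ce.round(1),st,"z12",world(T,*ce,z=12).round(),"z200",world(T,*ce,z=195).round())
for ce,st in cent(S,(250,100,290,195),blue): print("side blue",ce.round(1),st,"z8",world(S,*ce,z=8).round(),"z180",world(S,*ce,z=180).round())
wh=lambda h:(h[...,1]<90)&(h[...,2]>140)
for c,b,n in ((T,(272,165,342,228),"top"),(S,(266,195,335,235),"side")):
    for ce,st in cent(c,b,wh): print(n,"ring",ce.round(1),st,"bboxcentre",world(c,st[0]+b[0]*0+b[0]+st[2]/2-.5,st[1]+b[1]+st[3]/2-.5,z=75).round())
# teal square
teal=lambda h:(abs(h[...,0]-92)<8)&(h[...,1]>150)&(h[...,2]>80)
h=cv2.cvtColor(T["image"],cv2.COLOR_RGB2HSV).astype(int);m=teal(h);m[:,:250]=0;m[:,365:]=0
p=cv2.findNonZero(m.astype(np.uint8));r=cv2.minAreaRect(p);print("pan rect",r,world(T,*r[0],z=75).round(),[world(T,*q,z=75).round()[:2] for q in cv2.boxPoints(r)])
s=observe();from scipy.spatial.transform import Rotation as Ro
q=s["orientation"];print(Ro.from_quat([q[1],q[2],q[3],q[0]]).as_matrix().round(3)); 
import plant;print([n for n in dir(plant) if not n.startswith("_")]); print(globals().get("hold_point_z"))
a=cv2.resize(T["image"][120:225,60:210],None,fx=4,fy=4,interpolation=2);b=cv2.resize(S["image"][90:195,215:300],(340,420))
a=cv2.resize(a,(440,308));a=cv2.copyMakeBorder(a,0,112,0,0,0);save(np.hstack([a,b]),"crop.png")
```

```text
top blue [148.8 148.6] [12, 11, 26, 27, 442] z12 [666. 364.  12.] z200 [599. 297. 195.]
top blue [178.3 178.6] [38, 38, 28, 27, 342] z12 [598. 294.  12.] z200 [546. 242. 195.]
side blue [266.6 115.9] [9, 6, 16, 20, 274] z8 [782. 735.   8.] z180 [605. 306. 180.]
side blue [269.8 179.2] [8, 71, 24, 16, 225] z8 [600. 292.   8.] z180 [481.   5. 180.]
top ring [307.1 195.5] [8, 3, 55, 54, 383] bboxcentre [550.  18.  75.]
side ring [299.9 214.9] [7, 4, 55, 32, 465] bboxcentre [549.  15.  75.]
side ring [269. 231.] [0, 30, 10, 10, 55] bboxcentre [474.  -5.  75.]
side ring [329.1 232.2] [54, 33, 15, 7, 55] bboxcentre [569. -59.  75.]
pan rect ((307.0182800292969, 195.16464233398438), (72.77437591552734, 75.75602722167969), 83.6598129272461) [548.  18.  75.] [array([614., 102.]), array([633., -50.]), array([485., -63.]), array([467.,  84.])]
[[ 0.279  0.    -0.96 ]
 [ 0.96   0.     0.279]
 [ 0.    -1.     0.   ]]
['Unreachable', 'boxes_of', 'camera', 'hand_in', 'hold_point_z', 'observe', 'tip_of']
18.700000000000003
```

View pics/crop.png

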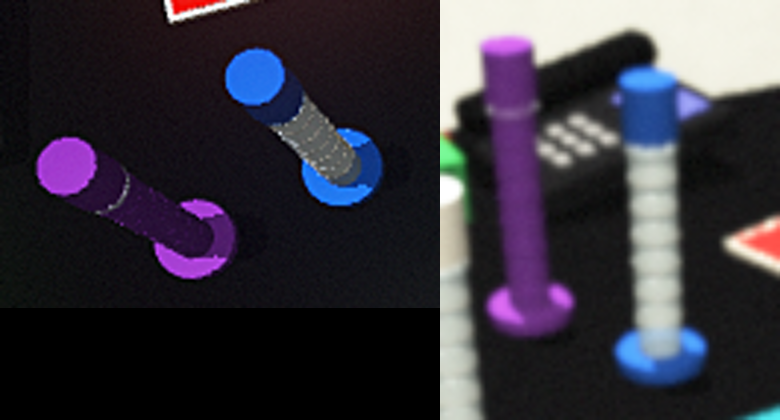

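Blue candidates: the clear cylinder with a blue stopper (149,149) and foot (178,179) in the top view, and the all-purple look-alike at (83,177)/(127,201). The first fits: it has a clear tube and a blue stopper and foot. It stands at about (600,296), confirmed by foot and stopper in both views. The pan centre is at about (549,17).

Call:
carry_out --steps '[-11,-6,-37,0,0,0,100,-11,-6,-37,0,0,0,100,-11,-6,-37,0,0,0,100,-11,-6,-37,0,0,0,100,-11,-6,-37,0,0,0,100]' --force 40

```text
clock: 1.32
position: [330.9, 470.6, 261.7]
orientation: [0.565, -0.565, -0.425, 0.425]
ft_force: [-0.7, 0.5, 1.1]
finger_gap: 85.6
```

Call:
carry_out --steps '[-11,0,-37,0,0,0,100,-11,0,-37,0,0,0,100,-11,0,-37,0,0,0,100,-11,0,-37,0,0,0,100,0,0,0,0,0,0,100]'

```text
clock: 1.73
position: [464.6, 383.7, 260.3]
orientation: [-0.566, 0.568, 0.422, -0.423]
ft_force: [-0.5, 0.6, -0.4]
finger_gap: 85.5
```

Call:
carry_out --steps '[-11.6,0,-38.6,0,0,0,100,-11.6,0,-38.6,0,0,0,100,-11.6,0,-38.6,0,0,0,100,-11.6,0,-38.6,0,0,0,100,0,0,0,0,0,0,100]'

```text
clock: 2.15
position: [599.6, 295.6, 258.6]
orientation: [-0.566, 0.568, 0.422, -0.424]
ft_force: [0.5, -0.1, -0.7]
finger_gap: 85.2
```

```bash
cat > w.py <<'E'
from h import *
from scipy.spatial.transform import Rotation as Ro
def wristray(c,s,u,v):
    f=f_of(c); d=np.array([u-c["cx"],v-c["cy"]]);r=np.hypot(*d);a=r/f
    ray=np.array([*(np.sin(a)*d/max(r,1e-9)),np.cos(a)]);M=np.array(c["mount"])
    q=s["orientation"];R=Ro.from_quat([q[1],q[2],q[3],q[0]]).as_matrix();p=np.array(s["position"])
    return p+R@M[:3,3],R@M[:3,:3]@ray
def onz(o,r,z): return (o+r*(z-o[2])/r[2]).round(1)
E
python3 - <<'E'
from w import *
s=observe();c=camera("wrist");save(c["image"],"w1.png");print(s["position"],s["clock"])
h=cv2.cvtColor(c["image"],cv2.COLOR_RGB2HSV).astype(int)
m=(abs(h[...,0]-110)<12)&(h[...,1]>120)&(h[...,2]>60)
n,_,st,ce=cv2.connectedComponentsWithStats(m.astype(np.uint8))
for i in range(1,n):
    if st[i][4]>60:
        o,r=wristray(c,s,*ce[i]);print(ce[i].round(),st[i],onz(o,r,200),onz(o,r,12))
E
```

```text
[599.55061467 295.64735139 258.59618226] 2.15
[281. 168.] [ 257  151   50   43 1025] [564.9 307.5 200. ] [593.8 300.7  12. ]
[284. 221.] [ 257  189   55   64 2713] [598.9 299.3 200. ] [659.3 285.   12. ]
[ 98. 394.] [ 88 381  20  22 260] [730.8  59.6 200. ] [ 913.8 -177.4   12. ]
```

View pics/w1.png

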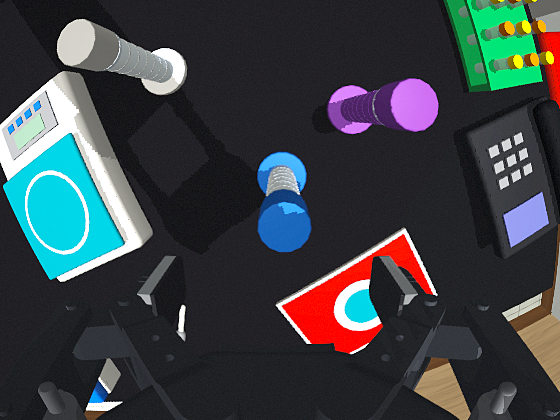

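The wrist view shows the blue stopper at (284,221), between the open fingers, and the purple one well off at (410,105). I descend to grip the stopper.

Call:
carry_out --steps '[1.5,30,0,0,0,0,100,0,30,0,0,0,0,100,0,25,0,0,0,0,100,0,18,0,0,0,0,100,0,0,0,0,0,0,100]'

```text
clock: 2.62
position: [592.5, 302.2, 152.6]
orientation: [0.566, -0.564, -0.422, 0.428]
ft_force: [-0.7, 0.5, -0.5]
finger_gap: 85.2
```

Call:
carry_out --steps '[0,0,0,0,0,0,50,0,0,0,0,0,0,35,0,0,0,0,0,0,25,0,0,0,0,0,0,20,0,0,0,0,0,0,10]' --force 45

```text
clock: 3.03
position: [596.0, 302.2, 160.8]
orientation: [-0.565, 0.566, 0.426, -0.423]
ft_force: [-1.1, -0.3, 4.8]
finger_gap: 35.2
```

Call:
carry_out --steps '[0,0,0,0,0,0,0,0,0,0,0,0,0,0,0,0,0,0,0,0,0,0,0,0,0,0,0,0]' --force 45

```text
clock: 3.37
position: [596.1, 302.1, 160.8]
orientation: [-0.565, 0.566, 0.426, -0.423]
ft_force: [-0.1, -0.9, 5.5]
finger_gap: 34.9
```

Run:
```python
from w import *
s=observe();print(s["position"],s["ft_force"],s["moment"],s["joint_positions"],s["finger_gap"])
a=camera("side")["image"][70:200,200:310];b=camera("top")["image"][110:210,70:220]
save(np.hstack([cv2.resize(a,(406,480)),cv2.copyMakeBorder(cv2.resize(b,(390,260)),0,220,0,0,0)]),"g1.png")
```

```text
[596.05270587 302.14409712 160.79046981] [-0.10563797 -0.92047795  5.54279314] [-0.0836539   0.00992228  0.02104826] [ 4.18301170e-01  2.70286832e-01  1.15480405e+00 -8.43506670e-05
  1.71281308e+00 -8.69464210e-01] 34.86569023383858
```

View pics/g1.png

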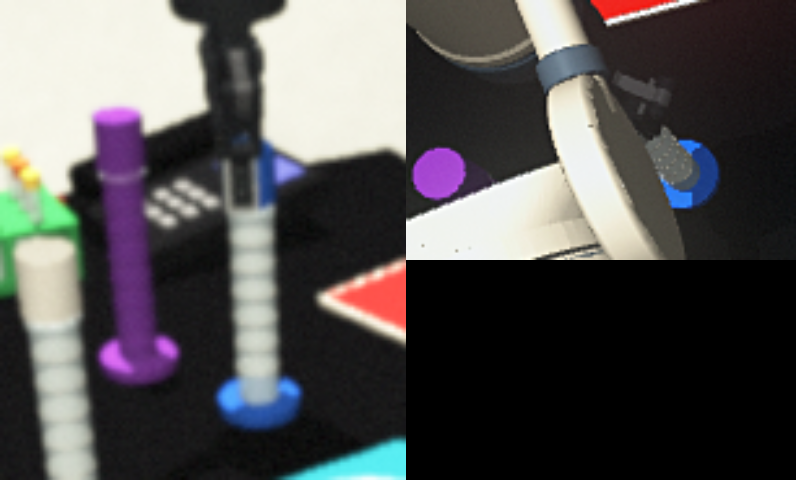

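The cylinder is gripped on its stopper and upright, with the pads a few mm off its centre. I'll lift slowly and check.

Call:
carry_out --steps '[0,-6,0,0,0,0,0,0,-12,0,0,0,0,0,0,-20,0,0,0,0,0,0,-20,0,0,0,0,0,0,-20,0,0,0,0,0]' --force 70

```text
clock: 3.88
position: [595.1, 301.9, 237.2]
orientation: [0.566, -0.565, -0.424, 0.425]
ft_force: [0.6, -0.1, -2.9]
finger_gap: 34.6
```

Call:
carry_out --steps '[0,-20,0,0,0,0,0,0,-15,0,0,0,0,0,0,0,0,0,0,0,0,0,0,0,0,0,0,0]'

```text
clock: 4.22
position: [595.6, 302.2, 272.4]
orientation: [-0.565, 0.566, 0.425, -0.424]
ft_force: [0.1, 0.4, -2.2]
finger_gap: 34.5
```

Run:
```python
from w import *
s=observe();print(s["position"],s["ft_force"],s["moment"],s["finger_gap"])
c=camera("side");a=c["image"][10:230,190:400];w=camera("wrist")["image"]
save(np.hstack([cv2.resize(a,(400,420)),cv2.resize(w,(400,300))if 0 else cv2.copyMakeBorder(cv2.resize(w,(400,300)),0,120,0,0,0)]),"l1.png")
```

```text
[595.64110188 302.16558373 272.4218987 ] [ 0.0552684   0.36543456 -2.2445935 ] [-0.07315395  0.03211335  0.02752204] 34.492666884008784
```

View pics/l1.png

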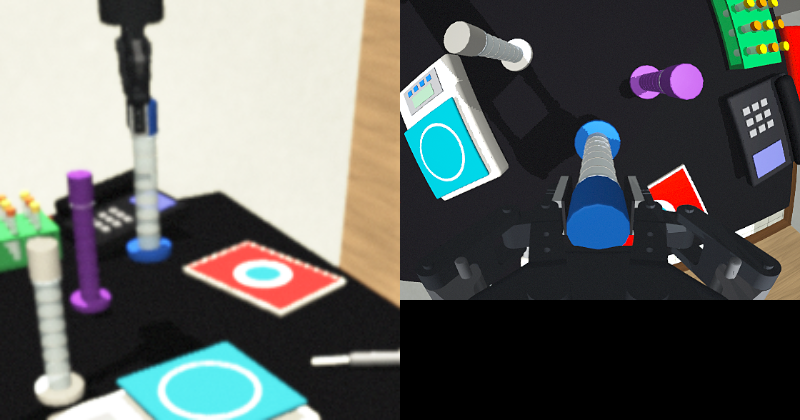

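Held upright, foot clear at about 110 mm. Now I carry it over to the pan.

Call:
carry_out --steps '[-10,0,-1,0,0,0,0,-18,0,-2,0,0,0,0,-24,0,-3,0,0,0,0,-26,0,-3,0,0,0,0,-26,0,-3,0,0,0,0]'

```text
clock: 4.73
position: [576.9, 197.2, 269.5]
orientation: [0.566, -0.565, -0.424, 0.426]
ft_force: [0.5, -0.1, -2.8]
finger_gap: 34.7
```

Call:
carry_out --steps '[-26,0,-3,0,0,0,0,-26,0,-3,0,0,0,0,-26,0,-3,0,0,0,0,-26,0,-3,0,0,0,0,-26,0,-3,0,0,0,0]'

```text
clock: 5.15
position: [554.8, 67.9, 269.8]
orientation: [0.566, -0.565, -0.424, 0.425]
ft_force: [-0.1, -0.7, -1.7]
finger_gap: 34.5
```

Call:
carry_out --steps '[-22,0,-2,0,0,0,0,-16,0,-2,0,0,0,0,-9,0,-1,0,0,0,0,-4,0,0,0,0,0,0,0,0,0,0,0,0,0]'

```text
clock: 5.57
position: [546.1, 18.8, 270.7]
orientation: [0.566, -0.565, -0.424, 0.424]
ft_force: [0.7, 0.8, -2.2]
finger_gap: 34.4
```

```bash
cat > m.py <<'E'
from w import *
def run(name):
    s=observe();print(s["position"].round(1),s["orientation"].round(3),s["ft_force"].round(1),s["clock"])
    zf=float(s["position"][2])-161
    out=[]
    for n in("side","top"):
        c=camera(n);h=cv2.cvtColor(c["image"],cv2.COLOR_RGB2HSV).astype(int)
        m=((abs(h[...,0]-110)<12)&(h[...,1]>120)&(h[...,2]>60)).astype(np.uint8)
        k,_,st,ce=cv2.connectedComponentsWithStats(m)
        for i in range(1,k):
            if st[i][4]>60 and 220<ce[i][0]<360:
                ctr=st[i][:2]+st[i][2:4]/2-.5
                print(n,ctr,st[i],[world(c,*ctr,z=z).round(1)[:2].tolist() for z in(zf+6,75+6,zf+180)])
        out.append(c["image"][60:270,220:360] if n=="side" else c["image"][120:260,220:360])
    save(np.hstack([cv2.resize(out[0],(380,570)),cv2.copyMakeBorder(cv2.resize(out[1],(380,380)),0,190,0,0,0)]),name)
E
python3 -c "from m import *;run('p1.png')"
```

```text
[546.1  18.8 270.7] [ 0.566 -0.565 -0.424  0.424] [ 0.7  0.8 -2.2] 5.5667
side [309.5 114. ] [307 103   6  23  97] [[789.0, 420.5], [834.0, 503.2], [562.9, 5.6]]
side [301.  197.5] [286 188  31  20 360] [[550.8, 14.5], [576.8, 64.6], [420.7, -236.8]]
top [311.5 165. ] [301 159  22  13 171] [[597.8, 11.5], [609.0, 9.7], [541.5, 20.7]]
top [308.5 188.5] [293 174  32  30 456] [[551.4, 17.2], [560.5, 15.6], [505.8, 25.1]]
```

View pics/p1.png

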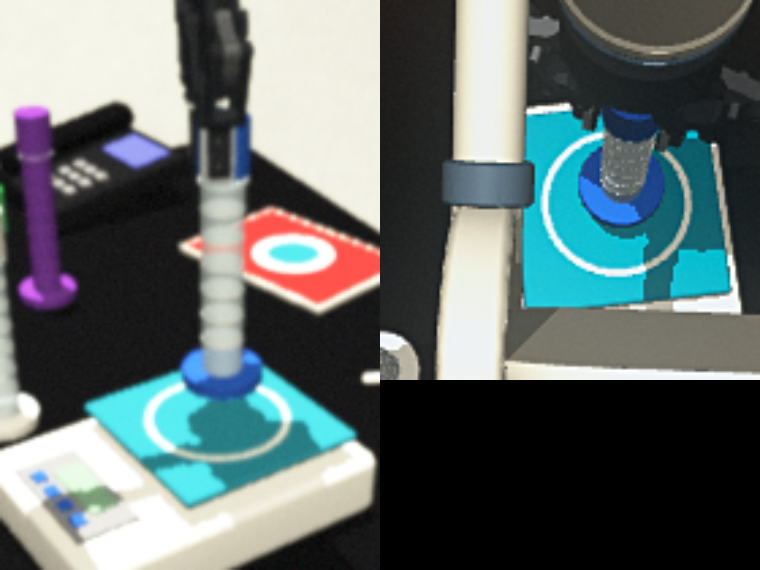

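The foot is at about (551,16) and the ring centre at (549,16), so it's well centred. Lowering.

Call:
carry_out --steps '[0,7,1.5,0,0,0,0,0,9,0,0,0,0,0,0,8,0,0,0,0,0,0,4,0,0,0,0,0,0,0,0,0,0,0,0]'

```text
clock: 6.08
position: [544.5, 20.2, 240.9]
orientation: [0.566, -0.565, -0.424, 0.426]
ft_force: [0.4, 0.2, -2.1]
finger_gap: 34.6
```

Call:
carry_out --steps '[0,2,0,0,0,0,0,0,2,0,0,0,0,0,0,0,0,0,0,0,0]'

```text
clock: 6.33
position: [545.1, 19.8, 239.1]
orientation: [0.565, -0.565, -0.425, 0.425]
ft_force: [0.4, -0.0, -2.0]
finger_gap: 34.6
```

Call:
carry_out --steps '[0,1,0,0,0,0,0,0,1,0,0,0,0,0,0,0,0,0,0,0,0]'

```text
clock: 6.58
position: [545.1, 19.8, 237.3]
orientation: [-0.565, 0.565, 0.425, -0.425]
ft_force: [-0.2, 0.3, -3.2]
finger_gap: 34.6
```

Call:
carry_out --steps '[0,1,0,0,0,0,0,0,0,0,0,0,0,0]'

```text
clock: 6.75
position: [545.1, 19.8, 236.2]
orientation: [0.566, -0.565, -0.425, 0.425]
ft_force: [0.5, -0.5, -1.5]
finger_gap: 34.6
```

Call:
carry_out --steps '[0,1,0,0,0,0,0,0,0,0,0,0,0,0]'

```text
clock: 6.92
position: [545.2, 19.8, 236.0]
orientation: [-0.565, 0.566, 0.425, -0.424]
ft_force: [-0.8, -0.4, 1.3]
finger_gap: 35.0
```

Call:
carry_out --steps '[0,0.5,0,0,0,0,0,0,0,0,0,0,0,0]'

```text
clock: 7.08
position: [545.2, 19.7, 235.9]
orientation: [-0.565, 0.566, 0.425, -0.424]
ft_force: [-1.3, -0.1, 4.9]
finger_gap: 34.5
```

```bash
python3 -c "from m import *;run('p2.png')"
```

```text
[545.2  19.7 235.9] [-0.565  0.566  0.425 -0.424] [-1.3 -0.1  4.9] 7.0833
side [308.5 131.5] [306 120   6  24 108] [[763.7, 378.9], [763.6, 378.7], [563.9, 10.4]]
side [301. 212.] [287 203  29  19 327] [[550.9, 14.5], [550.8, 14.4], [430.4, -218.1]]
top [311.5 174. ] [303 170  18   9 109] [[590.3, 9.7], [590.3, 9.7], [538.2, 18.9]]
top [307.5 193.5] [293 180  30  28 407] [[550.3, 17.6], [550.3, 17.6], [507.0, 25.0]]
```

View pics/p2.png

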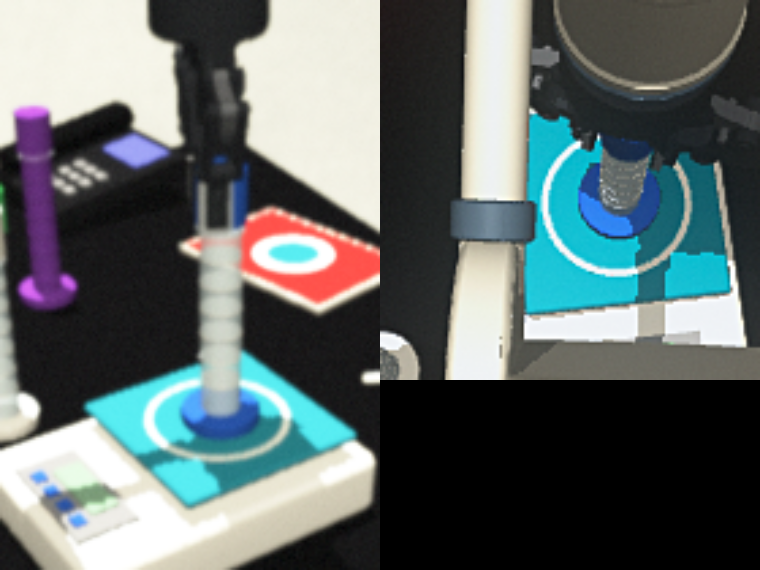

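It stands on the pan, centred in the ring. I'll release it gently.

Call:
carry_out --steps '[0,0,0,0,0,0,40,0,0,0,0,0,0,43,0,0,0,0,0,0,46,0,0,0,0,0,0,50,0,0,0,0,0,0,55]' --force 20

```text
clock: 7.6
position: [545.0, 19.9, 234.2]
orientation: [0.566, -0.565, -0.424, 0.425]
ft_force: [0.8, -0.8, 0.2]
finger_gap: 46.4
```

Call:
carry_out --steps '[0,0,0,0,0,0,70,0,0,0,0,0,0,85,0,0,0,0,0,0,100,0,0,0,0,0,0,100,0,0,0,0,0,0,100]'

```text
clock: 8.02
position: [545.1, 19.8, 234.8]
orientation: [0.565, -0.565, -0.425, 0.425]
ft_force: [0.1, 1.4, -0.7]
finger_gap: 85.3
```

```bash
python3 -c "from m import *;run('p3.png')"
```

```text
[545.1  19.8 234.8] [ 0.565 -0.565 -0.425  0.425] [ 0.1  1.4 -0.7] 8.0167
side [293.  130.5] [291 119   5  24  72] [[728.7, 409.4], [727.4, 406.7], [542.4, 30.4]]
side [301. 212.] [287 203  29  19 327] [[551.7, 16.0], [550.8, 14.4], [431.2, -216.6]]
top [312.  174.5] [302 170  21  10 120] [[589.7, 8.6], [589.3, 8.7], [537.7, 18.0]]
top [308. 193.] [293 179  31  29 413] [[551.6, 16.6], [551.3, 16.6], [508.1, 24.2]]
```

Released; the foot hasn't moved. I retreat straight up (tips well above 275).

Call:
carry_out --steps '[0,-10,0,0,0,0,100,0,-15,0,0,0,0,100,0,-20,0,0,0,0,100,0,-20,0,0,0,0,100,0,-15,0,0,0,0,100]'

```text
clock: 8.53
position: [545.1, 19.8, 317.6]
orientation: [-0.565, 0.566, 0.425, -0.424]
ft_force: [0.5, -0.5, 0.0]
finger_gap: 85.4
```

Call:
carry_out --steps '[0,-10,5,0,0,0,100,0,0,15,0,0,0,100,0,0,25,0,0,0,100,0,0,25,0,0,0,100,0,0,25,0,0,0,100]'

```text
clock: 8.95
position: [452.6, 46.5, 324.8]
orientation: [0.566, -0.565, -0.424, 0.425]
ft_force: [0.3, 0.5, 0.7]
finger_gap: 85.4
```

Call:
carry_out --steps '[0,0,25,0,0,0,100,0,0,15,0,0,0,100,0,0,0,0,0,0,100,0,0,0,0,0,0,100,0,0,0,0,0,0,100]'

```text
clock: 9.37
position: [415.9, 57.3, 324.8]
orientation: [-0.565, 0.566, 0.425, -0.424]
ft_force: [-0.4, -0.2, -0.8]
finger_gap: 85.2
```

Run:
```python
from m import *
run('p4.png')
c=camera("side");t=camera("top")
save(np.hstack([cv2.resize(c["image"],(400,300)),cv2.resize(t["image"],(400,300))]),"fin.png")
```

```text
[415.9  57.3 324.8] [-0.565  0.566  0.425 -0.424] [-0.4 -0.2 -0.8] 9.3667
side [301.5 130.5] [291 117  22  28 528] [[650.0, 203.9], [749.2, 395.0], [455.6, -170.6]]
side [301. 212.] [287 203  29  19 322] [[489.4, -104.2], [550.8, 14.4], [369.0, -336.8]]
```

View pics/fin.png

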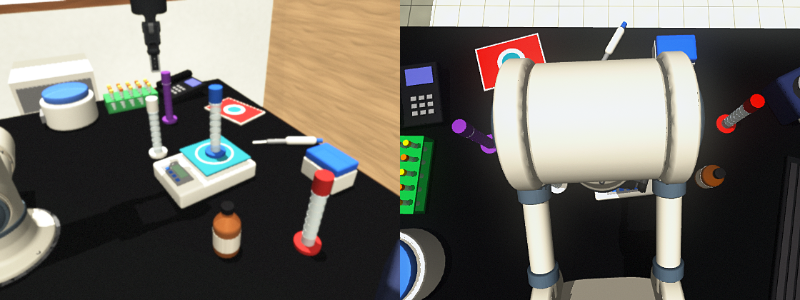

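The side view shows the blue cylinder upright inside the ring (foot at (301,212) in the full-size image). The red, white and purple cylinders are still standing and the arm is clear.

```bash
python3 -c "from plant import *;print(hand_in())"
```

```text
the job is handed in; nothing more can be done
None
```

I put the blue-stoppered measuring cylinder on the balance pan, upright and with its foot inside the white ring, and handed the job in at about 9.5 s. I gripped it by the stopper and carried it upright. I lowered it until the force reading showed it standing on the pan, then let go and backed the arm away.

**Final position:** after release, the side camera put the foot at about (551, 14) mm. The ring centre measured about (549, 16) mm, so it is off by roughly 3 mm; the foot has 20 mm of clearance inside the ring all round.

**Other cylinders:** the red, white and purple cylinders were still standing in the last side view. I never touched them, but I did not re-measure their positions.

**Checks that disagreed or failed:**
- **Grip:** the reported tool position shifted by about 8 mm while the fingers closed, and the pads sat a few mm off the stopper's centre. The cylinder stayed upright, and I corrected its position from the camera images.
- **Top camera:** in the final view the arm hid the pan, so the last check is from the side camera only. A top view just after release, before the arm backed away, had put the foot at about (551, 17) mm.

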